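Unclamp the transformer board

ROBOT

A 7-joint arm with a two-finger parallel gripper is mounted at the origin on the work surface. World frame = base frame: x ahead of the robot, y to its left, z up, the work surface at z = 0. Lengths are in mm, angles in rad, forces in N, time in s.
With the tool pointing down it reaches from about 400 to 875 mm from the base axis. Payload 4.4 kg.
Tool frame: the origin (TCP) lies midway between the tips of the shut fingers; the grasp point (between the pads) lies 19 mm behind it; z points along the fingers, y is the line along which they close (so a half turn about z gives the same grasp; the last joint's range is limited). The gripper opens to 85 mm and grips with 20 to 120 N. Pads are 22 mm wide; open, the fingers measure 114 mm over their backs; the gripper's body (76 mm by 85 mm) begins 54 mm behind the grasp point. The pads swing forward as they close: fully open they stand 13 mm farther back than shut.
Start: joints at [1.185, 0.628, 0.038, 1.517, -0.027, 0.996, -0.02], TCP at [204.373, -617.049, 231.313] pointing down, gripper open.
Joint ranges: [-3.06, 3.06], [-0.37, 2.12], [-1.25, 1.32], [0.18, 2.47], [-1.1, 4.24], [0.23, 1.98], [-2.94, 2.94]. Speed limits (rad/s): [2.57, 2.57, 3.14, 3.14, 3.14, 3.14, 3.14].

INTERFACE

Orientations are given as [roll, pitch, yaw] about the fixed x, y, z axes, in that order (R = Rz(yaw) Ry(pitch) Rx(roll)).
In Python, from cell import ctrl, get_image, get_calibration gives the robot as it stands.
- The arm moves only by the shell command python3 -m creep 'ROWS'. ROWS is JSON, a list of rows, each an object of numbers: "dx", "dy", "dz": the shift along the world's x, y, z normalised to -1 to 1, where 1 is 0.4 m; "rx", "ry", "rz": the turn, a rotation vector about the world's x, y, z normalised to -1 to 1, where 1 is 2 pi rad; "grip": the closure, from -1 (fully open) to 1 (shut). A call has exactly 5 rows; each row is the pose to reach, as a shift and turn from the pose commanded when the call began, turning the shorter way round; what a row does not reach only later rows make up. A row lasts 1/8 s, in which the tool goes at most 62.5 mm and 10.7 degrees, less where a joint would pass 70% of its speed; a pose out of reach is approached as far as the arm can. A call with a number of a shift or a turn outside -1 to 1 is refused whole. A call with a gripper value outside its range is refused whole. The fingers move at their own pace and stop on an object; the grip force is fixed at half the most. Time passes only in rows, so rows that repeat a pose let the fingers close, or fill a call up. It gives the time, the measured TCP pose, the force, the opening and the grip force at its end, in the units of the state.
- ctrl.read_state(): the state, without advancing time (a new reading comes with each control period).
- get_image(name): name is "side" or "top" or "wrist"; returns the picture (420x560x3 uint8, red, green, blue); there is no depth.
- get_calibration(name): a dict with "mtx" (3x3 intrinsics, pixels), "distortion" ([k1, k2, p1, p2, k3] as OpenCV has them; the pictures are not rectified), "world_from_camera" (4x4, takes a point from camera to world coordinates). Camera axes: x right, y down, z forward; pixel columns grow to the right and rows downward; lengths in mm; the calibration is good to about 2 mm. A picture is of the moment at which its call begins: read the wrist's pose just before it. get_calibration takes no time and is no camera call; for the wrist camera it gives the pose at the moment of the call.
- ctrl.finish_job(): hands the job in; it is judged then, once.
The state is a dict: "clock": time; "qpos": joint angles; "qd": joint speeds; "tau": joint torques, N m; "eef_pos": TCP position; "tool_rot": TCP orientation; "force": force on the tool from outside, world axes, zero at the start; "torque": the same for the moment, N m; "width": finger opening in mm; "gripper_force": force on a finger pad.
Only numpy, scipy, OpenCV 4.12 (cv2) and the standard library are available. Lean on these libraries where they do the work, as an engineer would, in place of code of your own. Each camera call takes 0.05 s, during which the arm holds its last target. There are 200 camera calls.

TASK

Two circuit boards sit in clamping fixtures on the repair bench. On the fixture holding the board with the square block transformer, throw the toggle clamp fully open while the board still sits in its nest, then lift that board out and set it down gently, parts side up, in the middle of the blue repair mat. Leave the clamp open and the other board where it is.

Things in the scene. Friction and masses are not known exactly. Their poses are not given: they have to be found in the camera images.
- board: Green board, 90 (x) x 60 (y) x 4 mm, 160 g; origin: centre of underside, z up. At its centre a black block transformer with copper band, 34 (x) x 30 (y) mm, top 34 mm above the underside: grip across y. Other parts under 4 mm high. Starts level, 20 mm above the table, in the nest of a fixed fixture: black stops round it, 28 mm above the table, none along the middle 40 mm of its long sides.
- fixture_clamp (a joint): Clamp on the board's +x side at its yaw, rad. 0: shut, steel bar level over the board, 18 mm rubber handle upright at x = 105 mm of the board's frame, top 155 mm above the table. 1.75: open, bar upright, handle laid towards +x. Hinge along y at x = 105, 50 mm above the table; bar 75 mm. Push the upper handle to +x (1 to 5 N): past 0.7 its weight drops it open, before that shut.
- mat: Blue repair mat fixed to the table, 170 (x) x 150 (y) x 5 mm; origin: centre of its underside, z up. Flat field on top, 5 mm above the table; a strip of small parts pockets, 11 mm high, along its +x edge beyond x = 61 mm.
- other_board: The board to leave alone: same green board, 90 x 60 x 4 mm, but with a round black capacitor can (28 mm diameter, 30 mm tall) at its centre, in an identical fixture with its own shut clamp. Origin: centre of the underside.

How it is judged:
By the outcome, as a careful person would: the job done as asked, in the order asked, and still so for the second after the job is handed in, with the robot touching nothing.
It also fails if it takes over 54 s, if anything falls off the work surface, if the arm or the gripper's body presses on something with over 40 N, if the wrist force passes 120 N, or if a joint passes its speed limit or range.

## Working session

There is one attempt and no reset: what is moved stays moved. The work goes in short steps, Python scripts to look and compute and a shell command to move; the robot and the scene stay as the last step left them, time stands still between calls to the robot, and variables do not carry over. Pictures are saved under pics/ and viewed, at most 10 in all, crops included, and the job is handed in when it is done.

```bash
ls; mkdir -p pics; python3 - <<'E'
from cell import ctrl,get_image,get_calibration
import cv2,numpy as np
s=ctrl.read_state();print(s)
for n in("side","top","wrist"):
    c=get_calibration(n);print(n,np.round(c["mtx"],1).tolist(),c["distortion"],np.round(c["world_from_camera"],3).tolist())
    im=get_image(n);cv2.imwrite(f"pics/{n}0.png",im[:,:,::-1])
E
```

```text
pics
{'clock': 0.0, 'qpos': array([ 1.18518798,  0.62934502,  0.03843648,  1.51839063, -0.02699985,
        0.9963077 , -0.01996484]), 'qd': array([-0.00142841,  0.00097944, -0.00013279,  0.00083707, -0.00129013,
        0.00100646,  0.00096932]), 'tau': array([ 1.16753472e-03, -5.63397145e+01,  1.22707710e+00, -1.93445778e+01,
        1.11149205e-02,  1.04795818e-02, -8.50792503e-06]), 'eef_pos': array([ 204.17824224, -616.42360204,  230.38248028]), 'tool_rot': array([-3.13965993e+00,  2.28965374e-05,  3.19847528e-01]), 'force': array([-0.31459341, -0.05997165,  0.31045215]), 'torque': array([ 0.00554149, -0.0045419 ,  0.04534739]), 'gripper_force': 0.0, 'width': 85.45907929489262}
side [[517.6, 0.0, 284.8], [0.0, 517.6, 207.3], [0.0, 0.0, 1.0]] [-0.00463698  0.          0.          0.          0.        ] [[0.79, -0.358, 0.498, 49.464], [-0.613, -0.434, 0.66, -605.797], [-0.019, -0.827, -0.563, 577.828], [0.0, 0.0, 0.0, 1.0]]
top [[471.3, 0.0, 281.9], [0.0, 471.3, 210.3], [0.0, 0.0, 1.0]] [-0.15766791  0.          0.          0.          0.        ] [[0.017, -0.989, 0.148, 376.217], [-1.0, -0.021, -0.023, -0.371], [0.026, -0.148, -0.989, 884.251], [0.0, 0.0, 0.0, 1.0]]
wrist [[325.1, 0.0, 272.9], [0.0, 325.1, 207.0], [0.0, 0.0, 1.0]] [-0.00230935  0.          0.          0.          0.        ] [[0.314, -0.908, -0.278, 274.962], [-0.949, -0.301, -0.09, -593.864], [-0.002, 0.292, -0.956, 372.617], [0.0, 0.0, 0.0, 1.0]]
```

View pics/top0.png

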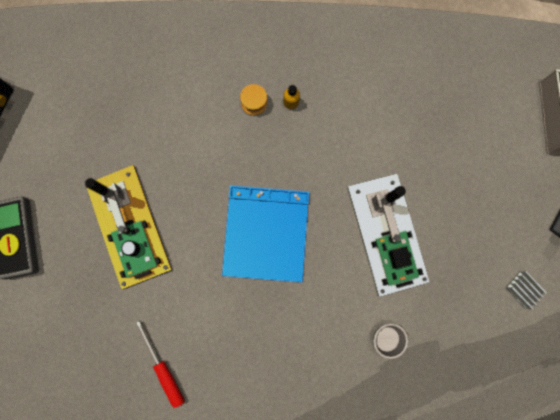

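View pics/side0.png

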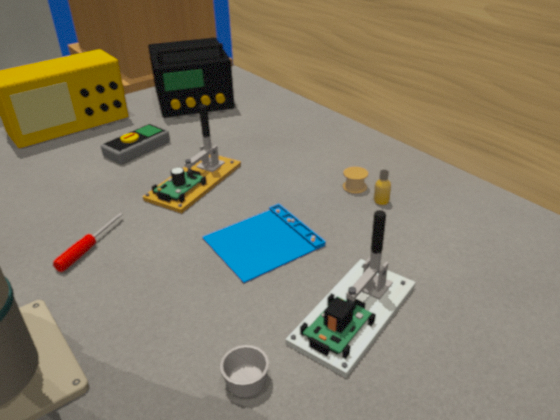

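The top view shows the target, with its square black transformer at about (401,257), on the white fixture. Its handle tip is near (398,191). The other board (round can) is on the yellow fixture at (130,248), and the mat is at (266,235). In the side view the transformer is at about (341,312) and the handle top at (380,216).

```bash
cat > h.py <<'E'
import cv2,numpy as np
from cell import ctrl,get_image,get_calibration
def ray(c,uv):
    T=np.array(c["world_from_camera"]);p=cv2.undistortPoints(np.array(uv,float).reshape(-1,1,2),np.array(c["mtx"]),np.array(c["distortion"])).reshape(-1,2)
    return T[:3,3],np.c_[p,np.ones(len(p))]@T[:3,:3].T
def plane(c,uv,z):
    o,d=ray(c,uv);return o+d*((z-o[2])/d[:,2])[:,None]
def tri(c1,u1,c2,u2):
    o1,d1=ray(c1,u1);o2,d2=ray(c2,u2);d1=d1[0];d2=d2[0]
    s=np.linalg.lstsq(np.c_[d1,-d2],o2-o1,rcond=None)[0];a=o1+s[0]*d1;b=o2+s[1]*d2
    return (a+b)/2,np.linalg.norm(a-b)
def big(m):
    cs=cv2.findContours(m.astype(np.uint8),cv2.RETR_EXTERNAL,cv2.CHAIN_APPROX_NONE)[0];return max(cs,key=cv2.contourArea)
E
python3 - <<'E'
from h import *
t=cv2.imread("pics/top0.png");s=cv2.imread("pics/side0.png")
a=cv2.resize(t[170:300,340:440],None,fx=4,fy=4,interpolation=cv2.INTER_CUBIC)
b=cv2.resize(s[205:375,285:420],None,fx=2.94,fy=2.94*520/500,interpolation=cv2.INTER_CUBIC)
b=cv2.resize(s[205:375,285:415],None,fx=3,fy=3,interpolation=cv2.INTER_CUBIC)
a=cv2.copyMakeBorder(a,0,0,0,0,cv2.BORDER_CONSTANT);h=max(a.shape[0],b.shape[0])
p=lambda i:cv2.copyMakeBorder(i,0,h-i.shape[0],0,0,cv2.BORDER_CONSTANT)
cv2.imwrite("pics/crop1.png",np.hstack([p(a),p(b)]))
ct=get_calibration("top")
hsv=cv2.cvtColor(t,cv2.COLOR_BGR2HSV)
m=cv2.inRange(hsv,(95,120,80),(115,255,255))
c=big(m);P=plane(ct,c.reshape(-1,2),5)[:,:2]
r=cv2.minAreaRect(P.astype(np.float32));print("mat",r,cv2.boxPoints(r))
g=cv2.inRange(hsv,(50,90,40),(85,255,255));g[:,:340]=0;g[:,450:]=0
g=cv2.morphologyEx(g,cv2.MORPH_CLOSE,np.ones((9,9)))
c=big(g);P=plane(ct,c.reshape(-1,2),24)[:,:2];r=cv2.minAreaRect(P.astype(np.float32));print("board",r,cv2.boxPoints(r))
w=cv2.inRange(hsv,(0,0,170),(180,40,255));w[:,:340]=0;w[:,450:]=0
w=cv2.morphologyEx(w,cv2.MORPH_CLOSE,np.ones((5,5)))
c=big(w);P=plane(ct,c.reshape(-1,2),8)[:,:2];r=cv2.minAreaRect(P.astype(np.float32));print("plate",r)
E
```

```text
mat ((464.2926330566406, 9.353599548339844), (150.7848663330078, 171.09408569335938), 86.50904846191406) [[374.3136   -60.689903]
 [545.0902   -71.10798 ]
 [554.27167   79.3971  ]
 [383.49506   89.81518 ]]
board ((420.5561828613281, -235.27694702148438), (89.16091918945312, 63.06486511230469), 16.09300994873047) [[ 368.98196 -217.33777]
 [ 386.4634  -277.93134]
 [ 472.1304  -253.21613]
 [ 454.64896 -192.62256]]
plate ((467.21917724609375, -223.247314453125), (215.72897338867188, 100.36016845703125), 15.930412292480469)
```

View pics/crop1.png

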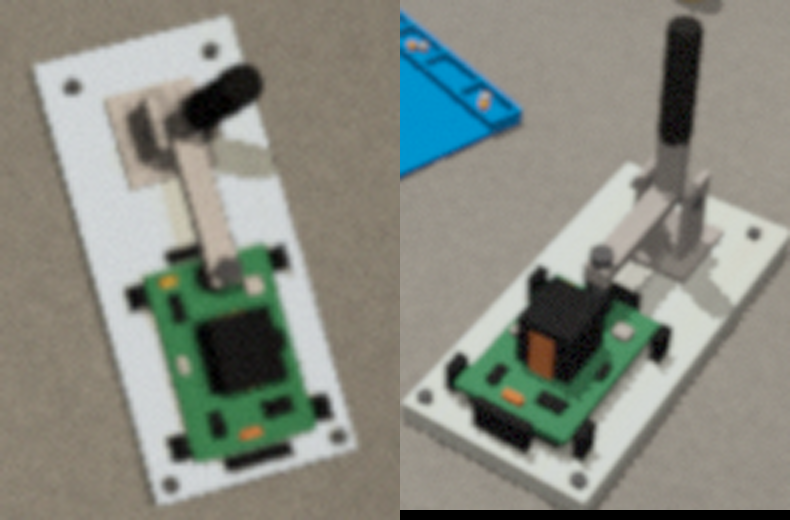

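The crops show the transformer's top face in the side view with corners at about (325,311), (337,298), (353,305) and (342,318). In the top view its centre is near (401,257), and the handle tip is at about (401,190) top and (380,214) side.

```bash
python3 - <<'E'
from h import *
ct=get_calibration("top");cs=get_calibration("side")
print("handle",tri(ct,[401,190.5],cs,[379.7,213]))
f=[[325,311],[336.7,298.3],[353.3,305],[342.3,317.7]]
P=plane(cs,f,54);print(np.round(P,1),P.mean(0))
t=cv2.imread("pics/top0.png");m=np.zeros(t.shape[:2],np.uint8);m[249:269,387:413]=(t[249:269,387:413].max(2)<45)
c=big(m);r=cv2.minAreaRect(c);print(r)
print("trans",tri(ct,r[0],cs,np.mean(f,0)),plane(ct,[r[0]],50))
a=np.radians(16);C=np.array([420.6,-235.3]);R=np.array([[np.cos(a),-np.sin(a)],[np.sin(a),np.cos(a)]])
print("handle expected",C+R@[105,0])
# board height: corners in the two views
for n,tu,su in(("near -y",[376.5+0,239],None),):pass
bc=[(-45,30),(45,30),(45,-30),(-45,-30)]
for cam,c in(("top",ct),("side",cs)):
    T=np.linalg.inv(c["world_from_camera"])
    for b in bc:
        p=np.r_[C+R@b,24];print(cam,b,cv2.projectPoints(p.reshape(1,3),cv2.Rodrigues(T[:3,:3])[0],T[:3,3],np.array(c["mtx"]),np.array(c["distortion"]))[0].ravel().round(1))
E
```

```text
handle (array([ 520.86824973, -206.91971895,  154.63446993]), np.float64(1.7738529396813862))
[[ 399.9 -228.9   54. ]
 [ 429.4 -220.7   54. ]
 [ 438.4 -245.2   54. ]
 [ 409.9 -253.2   54. ]] [ 419.39448502 -236.98541484   54.        ]
((400.3235778808594, 257.2941589355469), (18.19017219543457, 20.372989654541016), 75.96376037597656)
trans (array([ 421.01994179, -234.15900766,   50.27848999]), np.float64(1.761207873419859)) [[ 420.30605797 -233.71110858   50.        ]]
handle expected [ 521.53247807 -206.35807764]
top (-45, 30) [388.9 285.8]
top (45, 30) [375.4 238.7]
top (45, -30) [405.5 230.3]
top (-45, -30) [419.2 276.9]
side (-45, 30) [303.2 332.3]
side (45, 30) [336.8 295.3]
side (45, -30) [372.  311.9]
side (-45, -30) [340.  351.8]
```

Measured so far:
- **Board:** centre about (420.5,-235.4), yaw 0.279.
- **Handle top:** (521,-207,155), which matches the given geometry.
- **Transformer:** top at about 50–54 mm.
- **Mat:** centre (464.3,9.4), yaw -3.5°.

Next I move with the fingers shut to just short of the handle.

```bash
python3 -m creep '[{"dx":0.07,"dy":0.1,"rz":-0.0064,"grip":1},{"dx":0.14,"dy":0.2,"rz":-0.0064,"grip":1},{"dx":0.21,"dy":0.3,"rz":-0.0064,"grip":1},{"dx":0.28,"dy":0.4,"rz":-0.0064,"grip":1},{"dx":0.35,"dy":0.5,"rz":-0.0064,"grip":1}]'
python3 -m creep '[{"dx":0.08,"dy":0.12,"grip":1},{"dx":0.16,"dy":0.24,"grip":1},{"dx":0.24,"dy":0.36,"grip":1},{"dx":0.31,"dy":0.44,"grip":1},{"dx":0.346,"dy":0.499,"grip":1}]'
python3 -m creep '[{"grip":1},{"grip":1},{"grip":1},{"grip":1},{"grip":1}]'
```

```text
$[0]: bad value
$[0]: bad value
$[0]: bad value
```

```bash
python3 -m creep '[{"dx":0.07,"dy":0.1,"dz":0,"rx":0,"ry":0,"rz":-0.0064,"grip":1},{"dx":0.14,"dy":0.2,"dz":0,"rx":0,"ry":0,"rz":-0.0064,"grip":1},{"dx":0.21,"dy":0.3,"dz":0,"rx":0,"ry":0,"rz":-0.0064,"grip":1},{"dx":0.28,"dy":0.4,"dz":0,"rx":0,"ry":0,"rz":-0.0064,"grip":1},{"dx":0.35,"dy":0.5,"dz":0,"rx":0,"ry":0,"rz":-0.0064,"grip":1}]'
```

```text
clock: 0.78
eef_pos: [345.1, -415.6, 231.2]
tool_rot: [-3.141, -0.0, 0.28]
force: [1.0, 0.2, 0.2]
width: 0.0
gripper_force: 0.0
```

```bash
python3 -m creep '[{"dx":0.07,"dy":0.1,"dz":0,"rx":0,"ry":0,"rz":0,"grip":1},{"dx":0.14,"dy":0.2,"dz":0,"rx":0,"ry":0,"rz":0,"grip":1},{"dx":0.21,"dy":0.3,"dz":0,"rx":0,"ry":0,"rz":0,"grip":1},{"dx":0.28,"dy":0.4,"dz":0,"rx":0,"ry":0,"rz":0,"grip":1},{"dx":0.346,"dy":0.499,"dz":0,"rx":0,"ry":0,"rz":0,"grip":1}]'
python3 -m creep '[{"dx":0,"dy":0,"dz":-0.1,"rx":0,"ry":0,"rz":0,"grip":1},{"dx":0,"dy":0,"dz":-0.2,"rx":0,"ry":0,"rz":0,"grip":1},{"dx":0,"dy":0,"dz":-0.28,"rx":0,"ry":0,"rz":0,"grip":1},{"dx":0,"dy":0,"dz":-0.28,"rx":0,"ry":0,"rz":0,"grip":1},{"dx":0,"dy":0,"dz":-0.28,"rx":0,"ry":0,"rz":0,"grip":1}]'
python3 - <<'E'
from h import *
cv2.imwrite("pics/side1.png",get_image("side")[:,:,::-1])
E
```

```text
clock: 1.4
eef_pos: [483.5, -216.0, 231.2]
tool_rot: [3.142, -0.0, 0.28]
force: [0.3, -0.5, -0.8]
width: 0.3
gripper_force: 0.0
clock: 2.02
eef_pos: [483.4, -217.8, 120.2]
tool_rot: [3.141, -0.001, 0.279]
force: [0.3, -0.2, -1.0]
width: -0.2
gripper_force: 0.0
```

View pics/side1.png

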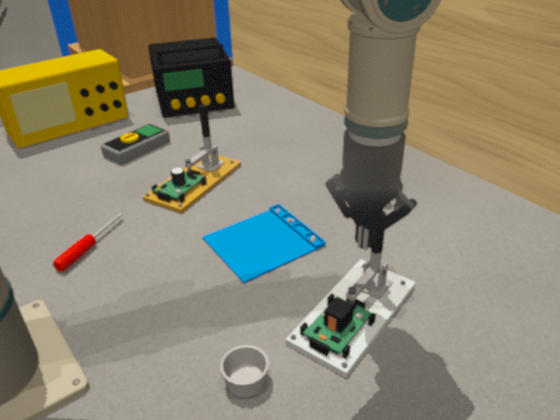

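The side view shows the shut fingers just in front of the upright handle, at about (365,240) and (377,238). I push slowly towards board +x, lowering slightly.

```bash
python3 -m creep '[{"dx":0.02,"dy":0.006,"dz":0,"rx":0,"ry":0,"rz":0,"grip":1},{"dx":0.04,"dy":0.012,"dz":0,"rx":0,"ry":0,"rz":0,"grip":1},{"dx":0.06,"dy":0.018,"dz":0,"rx":0,"ry":0,"rz":0,"grip":1},{"dx":0.08,"dy":0.023,"dz":-0.005,"rx":0,"ry":0,"rz":0,"grip":1},{"dx":0.1,"dy":0.029,"dz":-0.01,"rx":0,"ry":0,"rz":0,"grip":1}]'
python3 -m creep '[{"dx":0.02,"dy":0.006,"dz":-0.005,"rx":0,"ry":0,"rz":0,"grip":1},{"dx":0.04,"dy":0.012,"dz":-0.01,"rx":0,"ry":0,"rz":0,"grip":1},{"dx":0.06,"dy":0.017,"dz":-0.017,"rx":0,"ry":0,"rz":0,"grip":1},{"dx":0.08,"dy":0.023,"dz":-0.023,"rx":0,"ry":0,"rz":0,"grip":1},{"dx":0.104,"dy":0.03,"dz":-0.0275,"rx":0,"ry":0,"rz":0,"grip":1}]'
python3 -m creep '[{"dx":0.01,"dy":0.003,"dz":0,"rx":0,"ry":0,"rz":0,"grip":1},{"dx":0.02,"dy":0.006,"dz":0,"rx":0,"ry":0,"rz":0,"grip":1},{"dx":0.02,"dy":0.006,"dz":0,"rx":0,"ry":0,"rz":0,"grip":1},{"dx":0.02,"dy":0.006,"dz":0,"rx":0,"ry":0,"rz":0,"grip":1},{"dx":0.02,"dy":0.006,"dz":0,"rx":0,"ry":0,"rz":0,"grip":1}]'
python3 - <<'E'
from h import *
cv2.imwrite("pics/side2.png",get_image("side")[:,:,::-1])
E
```

```text
clock: 2.7
eef_pos: [523.3, -205.7, 115.1]
tool_rot: [3.142, 0.0, 0.28]
force: [-1.7, -1.0, 1.7]
width: -0.0
gripper_force: 0.4
clock: 3.32
eef_pos: [564.9, -193.7, 104.1]
tool_rot: [-3.142, -0.0, 0.28]
force: [0.8, -0.8, 0.5]
width: 0.1
gripper_force: 0.0
clock: 3.95
eef_pos: [572.1, -191.6, 104.4]
tool_rot: [3.142, 0.0, 0.279]
force: [0.2, 0.1, 0.4]
width: -0.1
gripper_force: 0.0
```

View pics/side2.png

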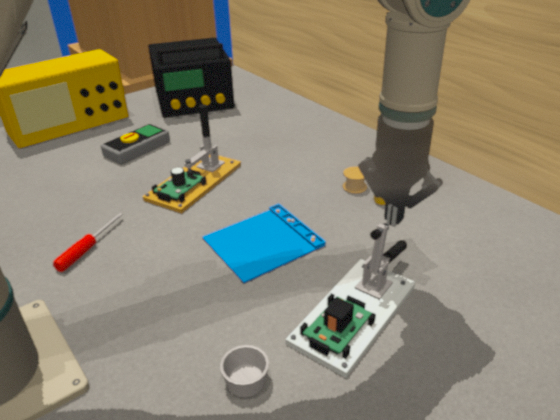

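The clamp is open, with the bar upright at (380,240) and the handle laid over at (397,252), and the board is still nested at (340,322). I rise, go over the board and look with the wrist camera.

```bash
python3 -m creep '[{"dx":0,"dy":0,"dz":0.1,"rx":0,"ry":0,"rz":0,"grip":1},{"dx":0,"dy":0,"dz":0.24,"rx":0,"ry":0,"rz":0,"grip":1},{"dx":-0.1,"dy":-0.03,"dz":0.24,"rx":0,"ry":0,"rz":0,"grip":1},{"dx":-0.2,"dy":-0.06,"dz":0.24,"rx":0,"ry":0,"rz":0,"grip":0},{"dx":-0.3,"dy":-0.09,"dz":0.24,"rx":0,"ry":0,"rz":0,"grip":-1}]'
python3 -m creep '[{"dx":-0.08,"dy":-0.02,"dz":0,"rx":0,"ry":0,"rz":0,"grip":-1},{"dx":-0.08,"dy":-0.02,"dz":0,"rx":0,"ry":0,"rz":0,"grip":-1},{"dx":-0.08,"dy":-0.02,"dz":0,"rx":0,"ry":0,"rz":0,"grip":-1},{"dx":-0.08,"dy":-0.02,"dz":0,"rx":0,"ry":0,"rz":0,"grip":-1},{"dx":-0.08,"dy":-0.02,"dz":0,"rx":0,"ry":0,"rz":0,"grip":-1}]'
python3 - <<'E'
from h import *
c=get_calibration("wrist");im=get_image("wrist")[:,:,::-1];im=np.ascontiguousarray(im)
np.save("w3.npy",im);np.save("w3T.npy",c["world_from_camera"])
print(ctrl.read_state()["eef_pos"])
T=np.linalg.inv(c["world_from_camera"])
a=.279;R=np.array([[np.cos(a),-np.sin(a)],[np.sin(a),np.cos(a)]])
for b,z in[((-45,30),24),((45,30),24),((45,-30),24),((-45,-30),24),((17,15),54),((-17,15),54),((-17,-15),54),((17,-15),54)]:
    p=np.r_[np.array([420.5,-235.4])+R@b,z].reshape(1,3)
    u=cv2.projectPoints(p,cv2.Rodrigues(T[:3,:3])[0],T[:3,3],np.array(c["mtx"]),np.array(c["distortion"]))[0].ravel()
    print(u.round(1));cv2.circle(im,tuple(int(v) for v in u.round()),2,(0,0,255),-1)
cv2.imwrite("pics/wrist3.png",im)
E
```

```text
clock: 4.62
eef_pos: [451.0, -227.9, 200.6]
tool_rot: [3.141, -0.0, 0.28]
force: [-0.5, -0.7, 0.3]
width: 35.6
gripper_force: 0.0
clock: 5.25
eef_pos: [421.1, -235.1, 200.2]
tool_rot: [3.142, -0.0, 0.281]
force: [1.1, 0.3, 0.9]
width: 85.2
gripper_force: 0.0
[ 420.96771091 -235.14952108  200.18768339]
[243.7 227.8]
[241.4 140.2]
[303.7 140.2]
[301.2 227.8]
[255.8 175. ]
[256.4 211. ]
[288.6 211. ]
[289.2 175. ]
```

View pics/wrist3.png

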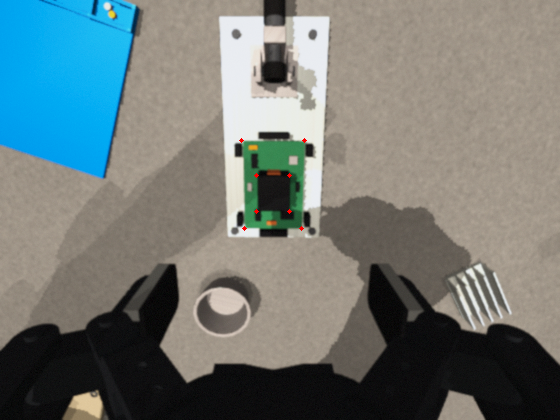

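The wrist view shows the predicted board and transformer corners (red) landing on the real ones to about 1–2 px, and the clamp open at (275,50). Next is a numeric check of heights, using wrist with side for the transformer and top with side for the mat corners.

```bash
python3 - <<'E'
from h import *
cw=dict(get_calibration("wrist"));cw["world_from_camera"]=np.load("w3T.npy");w=np.load("w3.npy")
ct=get_calibration("top");cs=get_calibration("side")
hsv=cv2.cvtColor(w,cv2.COLOR_BGR2HSV);g=cv2.inRange(hsv,(50,90,40),(85,255,255));g=cv2.morphologyEx(g,cv2.MORPH_CLOSE,np.ones((9,9)))
g[:,:225]=0;g[:,330:]=0
r=cv2.minAreaRect(plane(cw,big(g).reshape(-1,2),24)[:,:2].astype(np.float32));print("board",r)
m=np.zeros(w.shape[:2],np.uint8);m[168:222,248:298]=w[168:222,248:298].max(2)<45
m=cv2.morphologyEx(m,cv2.MORPH_OPEN,np.ones((11,11)));r=cv2.minAreaRect(big(m));print("tr px",r)
print("tr",tri(cw,r[0],cs,[339.3,308]),plane(cw,[r[0]],54))
q=lambda im:cv2.approxPolyDP(cv2.convexHull(big(cv2.inRange(cv2.cvtColor(im,cv2.COLOR_BGR2HSV),(95,150,80),(115,255,255)))),6,True).reshape(-1,2)
S=cv2.imread("pics/side0.png");S[:180]=0;A=q(cv2.imread("pics/top0.png"));B=q(S)
print(A.tolist(),B.tolist())
for a in A:
    k=min(((tri(ct,a,cs,b)) for b in B),key=lambda t:t[1]+abs(t[0][2]-5)*.2);print(a,k)
E
```

```text
board ((419.6618957519531, -236.1599578857422), (90.9328384399414, 59.31732940673828), 15.4208345413208)
tr px ((273.5, 193.0), (34.0, 31.0), 90.0)
tr (array([ 420.46799239, -236.16630701,   52.3887983 ]), np.float64(0.4447092531569481)) [[ 421.01338666 -236.21767376   54.        ]]
[[231, 186], [308, 193], [301, 281], [223, 275]] [[324, 241], [244, 282], [203, 237], [278, 204]]
[231 186] (array([550.46549855,  77.17086453,  10.15337548]), np.float64(2.459293077868363))
[308 193] (array([540.85657593, -68.96581127,  10.74947332]), np.float64(0.6259709506099134))
[301 281] (array([375.93838246, -58.40675513,   0.69849235]), np.float64(0.44841122192276267))
[223 275] (array([384.14292728,  86.86661888,   3.21117857]), np.float64(0.690609507704893))
```

Heights agree: transformer top about 52–54 mm, board centre about (420.4,-235.9), mat centre about (463.5,9.3), and pockets about 11 mm high. I descend to TCP z≈30 and grip.

```bash
python3 -m creep '[{"dx":0,"dy":0,"dz":-0.1,"rx":0,"ry":0,"rz":0,"grip":-1},{"dx":0,"dy":-0.001,"dz":-0.2,"rx":0,"ry":0,"rz":0,"grip":-1},{"dx":0,"dy":-0.001,"dz":-0.3,"rx":0,"ry":0,"rz":0,"grip":-1},{"dx":0,"dy":-0.001,"dz":-0.38,"rx":0,"ry":0,"rz":0,"grip":-1},{"dx":0,"dy":-0.001,"dz":-0.425,"rx":0,"ry":0,"rz":0,"grip":-1}]'
python3 -m creep '[{"dx":0,"dy":0,"dz":0,"rx":0,"ry":0,"rz":0,"grip":-1},{"dx":0,"dy":0,"dz":0,"rx":0,"ry":0,"rz":0,"grip":0},{"dx":0,"dy":0,"dz":0,"rx":0,"ry":0,"rz":0,"grip":1},{"dx":0,"dy":0,"dz":0,"rx":0,"ry":0,"rz":0,"grip":1},{"dx":0,"dy":0,"dz":0,"rx":0,"ry":0,"rz":0,"grip":1}]'
python3 -m creep '[{"dx":0,"dy":0,"dz":0,"rx":0,"ry":0,"rz":0,"grip":1},{"dx":0,"dy":0,"dz":0,"rx":0,"ry":0,"rz":0,"grip":1},{"dx":0,"dy":0,"dz":0,"rx":0,"ry":0,"rz":0,"grip":1},{"dx":0,"dy":0,"dz":0,"rx":0,"ry":0,"rz":0,"grip":1},{"dx":0,"dy":0,"dz":0,"rx":0,"ry":0,"rz":0,"grip":1}]'
```

```text
clock: 5.92
eef_pos: [420.0, -235.3, 28.5]
tool_rot: [-3.14, 0.001, 0.28]
force: [0.4, -0.2, 0.4]
width: 85.5
gripper_force: 0.0
clock: 6.55
eef_pos: [420.8, -236.0, 31.2]
tool_rot: [3.141, -0.001, 0.28]
force: [-0.8, 1.3, 6.9]
width: 29.0
gripper_force: 59.7
clock: 7.18
eef_pos: [420.9, -236.1, 31.2]
tool_rot: [3.141, -0.001, 0.28]
force: [0.3, 0.5, 7.3]
width: 28.9
gripper_force: 59.7
```

Gripped at 29 mm with 60 N. I lift straight up, slowly at first.

```bash
python3 -m creep '[{"dx":0,"dy":0,"dz":0.005,"rx":0,"ry":0,"rz":0,"grip":1},{"dx":0,"dy":0,"dz":0.015,"rx":0,"ry":0,"rz":0,"grip":1},{"dx":0,"dy":0,"dz":0.03,"rx":0,"ry":0,"rz":0,"grip":1},{"dx":0,"dy":0,"dz":0.05,"rx":0,"ry":0,"rz":0,"grip":1},{"dx":0,"dy":0,"dz":0.08,"rx":0,"ry":0,"rz":0,"grip":1}]'
python3 -m creep '[{"dx":0,"dy":0,"dz":0.05,"rx":0,"ry":0,"rz":0,"grip":1},{"dx":0,"dy":0,"dz":0.1,"rx":0,"ry":0,"rz":0,"grip":1},{"dx":0,"dy":0,"dz":0.15,"rx":0,"ry":0,"rz":0,"grip":1},{"dx":0,"dy":0,"dz":0.15,"rx":0,"ry":0,"rz":0,"grip":1},{"dx":0,"dy":0,"dz":0.15,"rx":0,"ry":0,"rz":0,"grip":1}]'
python3 - <<'E'
from h import *
cv2.imwrite("pics/side4.png",get_image("side")[:,:,::-1])
E
```

```text
clock: 7.8
eef_pos: [420.2, -235.8, 62.9]
tool_rot: [-3.141, 0.0, 0.28]
force: [0.2, -0.4, -1.7]
width: 28.8
gripper_force: 59.3
clock: 8.43
eef_pos: [420.1, -235.7, 122.2]
tool_rot: [-3.141, 0.0, 0.28]
force: [0.3, -0.3, -2.1]
width: 29.0
gripper_force: 59.3
```

View pics/side4.png

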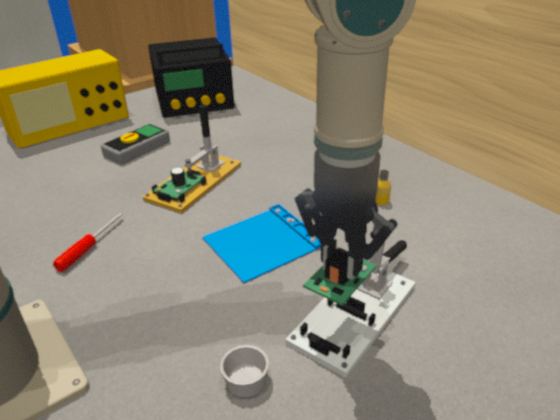

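The board is held level at (340,278), clear of the nest, and the open clamp is behind at (385,265). I carry it to over the mat, turning it to the mat's yaw.

```bash
python3 -m creep '[{"dx":0.005,"dy":0.06,"dz":0,"rx":0,"ry":0,"rz":0,"grip":1},{"dx":0.01,"dy":0.14,"dz":0,"rx":0,"ry":0,"rz":-0.01,"grip":1},{"dx":0.025,"dy":0.22,"dz":0,"rx":0,"ry":0,"rz":-0.02,"grip":1},{"dx":0.04,"dy":0.3,"dz":0,"rx":0,"ry":0,"rz":-0.03,"grip":1},{"dx":0.055,"dy":0.38,"dz":0,"rx":0,"ry":0,"rz":-0.04,"grip":1}]'
python3 -m creep '[{"dx":0.02,"dy":0.08,"dz":0,"rx":0,"ry":0,"rz":-0.007,"grip":1},{"dx":0.035,"dy":0.16,"dz":0,"rx":0,"ry":0,"rz":-0.0141,"grip":1},{"dx":0.0515,"dy":0.21,"dz":0,"rx":0,"ry":0,"rz":-0.0141,"grip":1},{"dx":0.0515,"dy":0.233,"dz":0,"rx":0,"ry":0,"rz":-0.0141,"grip":1},{"dx":0.0515,"dy":0.233,"dz":0,"rx":0,"ry":0,"rz":-0.0141,"grip":1}]'
python3 - <<'E'
from h import *
for n in("wrist","side"):
    cv2.imwrite(f"pics/{n}5.png",get_image(n)[:,:,::-1])
c=get_calibration("wrist");s=ctrl.read_state();print(s["eef_pos"],s["tool_rot"])
w=cv2.imread("pics/wrist5.png")
hsv=cv2.cvtColor(w,cv2.COLOR_BGR2HSV)
m=cv2.inRange(hsv,(95,120,60),(115,255,255))
h=cv2.convexHull(big(m));P=plane(c,h.reshape(-1,2),5)[:,:2];r=cv2.minAreaRect(P.astype(np.float32));print("mat",r)
g=cv2.inRange(hsv,(50,90,40),(85,255,255));g=cv2.morphologyEx(g,cv2.MORPH_CLOSE,np.ones((9,9)))
r=cv2.minAreaRect(plane(c,big(g).reshape(-1,2),115)[:,:2].astype(np.float32));print("board",r)
E
```

```text
clock: 9.1
eef_pos: [441.9, -82.8, 121.5]
tool_rot: [-3.141, 0.002, 0.026]
force: [0.5, -1.0, -1.1]
width: 28.8
gripper_force: 59.4
clock: 9.72
eef_pos: [462.2, 9.4, 121.8]
tool_rot: [3.141, 0.001, -0.06]
force: [0.3, -0.2, -2.7]
width: 28.6
gripper_force: 59.4
[462.42899808   8.2375631  122.08585027] [ 3.14084275e+00  8.02897373e-04 -6.17308319e-02]
mat ((463.7102966308594, 5.892173767089844), (151.70553588867188, 169.74952697753906), 86.36681365966797)
board ((484.7433166503906, 6.233131408691406), (59.199249267578125, 45.19789505004883), 86.3123550415039)
```

View pics/wrist5.png

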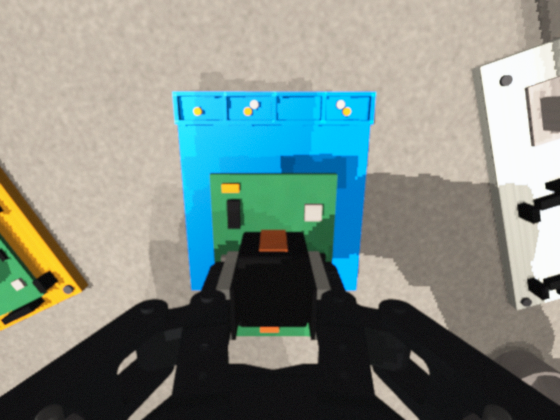

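The wrist view shows the board (front edge at (273,175)) square to the mat, centred between its sides (180–368) and behind the pocket strip at row 120. Next is to lower, slowly near the end.

```bash
python3 -m creep '[{"dx":0,"dy":0,"dz":-0.08,"rx":0,"ry":0,"rz":0,"grip":1},{"dx":0,"dy":0,"dz":-0.15,"rx":0,"ry":0,"rz":0,"grip":1},{"dx":0,"dy":0,"dz":-0.2,"rx":0,"ry":0,"rz":0,"grip":1},{"dx":0,"dy":0,"dz":-0.235,"rx":0,"ry":0,"rz":0,"grip":1},{"dx":0,"dy":0,"dz":-0.25,"rx":0,"ry":0,"rz":0,"grip":1}]'
python3 -m creep '[{"dx":0,"dy":0,"dz":-0.003,"rx":0,"ry":0,"rz":0,"grip":1},{"dx":0,"dy":0,"dz":-0.006,"rx":0,"ry":0,"rz":0,"grip":1},{"dx":0,"dy":0,"dz":-0.009,"rx":0,"ry":0,"rz":0,"grip":1},{"dx":0,"dy":0,"dz":-0.011,"rx":0,"ry":0,"rz":0,"grip":1},{"dx":0,"dy":0,"dz":-0.011,"rx":0,"ry":0,"rz":0,"grip":1}]'
```

```text
clock: 10.45
eef_pos: [462.5, 8.3, 21.6]
tool_rot: [-3.141, 0.001, -0.062]
force: [-0.5, -0.5, -0.9]
width: 29.1
gripper_force: 59.6
clock: 11.08
eef_pos: [463.0, 9.3, 18.0]
tool_rot: [-3.142, -0.0, -0.06]
force: [-0.1, 0.4, -1.2]
width: 28.8
gripper_force: 59.6
```

```bash
python3 -m creep '[{"dx":0,"dy":0,"dz":-0.0015,"rx":0,"ry":0,"rz":0,"grip":1},{"dx":0,"dy":0,"dz":-0.003,"rx":0,"ry":0,"rz":0,"grip":1},{"dx":0,"dy":0,"dz":-0.004,"rx":0,"ry":0,"rz":0,"grip":1},{"dx":0,"dy":0,"dz":-0.004,"rx":0,"ry":0,"rz":0,"grip":1},{"dx":0,"dy":0,"dz":-0.004,"rx":0,"ry":0,"rz":0,"grip":1}]'
```

```text
clock: 11.7
eef_pos: [462.9, 9.4, 16.3]
tool_rot: [-3.142, 0.0, -0.06]
force: [-1.2, 0.1, -2.1]
width: 29.0
gripper_force: 59.5
```

```bash
python3 -m creep '[{"dx":0,"dy":0,"dz":-0.001,"rx":0,"ry":0,"rz":0,"grip":1},{"dx":0,"dy":0,"dz":-0.002,"rx":0,"ry":0,"rz":0,"grip":1},{"dx":0,"dy":0,"dz":-0.003,"rx":0,"ry":0,"rz":0,"grip":1},{"dx":0,"dy":0,"dz":-0.003,"rx":0,"ry":0,"rz":0,"grip":1},{"dx":0,"dy":0,"dz":-0.003,"rx":0,"ry":0,"rz":0,"grip":1}]'
```

```text
clock: 12.32
eef_pos: [462.9, 9.4, 16.2]
tool_rot: [-3.141, -0.001, -0.061]
force: [-3.3, -0.2, 15.0]
width: 29.2
gripper_force: 61.6
```

Contact at z≈16.2. I ease off slightly, release and rise.

```bash
python3 -m creep '[{"dx":0,"dy":0,"dz":0.002,"rx":0,"ry":0,"rz":0,"grip":1},{"dx":0,"dy":0,"dz":0.002,"rx":0,"ry":0,"rz":0,"grip":1},{"dx":0,"dy":0,"dz":0.002,"rx":0,"ry":0,"rz":0,"grip":0},{"dx":0,"dy":0,"dz":0.002,"rx":0,"ry":0,"rz":0,"grip":-1},{"dx":0,"dy":0,"dz":0.002,"rx":0,"ry":0,"rz":0,"grip":-1}]'
python3 -m creep '[{"dx":0,"dy":0,"dz":0,"rx":0,"ry":0,"rz":0,"grip":-1},{"dx":0,"dy":0,"dz":0.02,"rx":0,"ry":0,"rz":0,"grip":-1},{"dx":0,"dy":0,"dz":0.1,"rx":0,"ry":0,"rz":0,"grip":-1},{"dx":0,"dy":0,"dz":0.2,"rx":0,"ry":0,"rz":0,"grip":-1},{"dx":0,"dy":0,"dz":0.3,"rx":0,"ry":0,"rz":0,"grip":-1}]'
python3 -m creep '[{"dx":-0.1,"dy":0,"dz":0.1,"rx":0,"ry":0,"rz":0,"grip":-1},{"dx":-0.15,"dy":0,"dz":0.2,"rx":0,"ry":0,"rz":0,"grip":-1},{"dx":-0.15,"dy":0,"dz":0.2,"rx":0,"ry":0,"rz":0,"grip":-1},{"dx":-0.15,"dy":0,"dz":0.2,"rx":0,"ry":0,"rz":0,"grip":-1},{"dx":-0.15,"dy":0,"dz":0.2,"rx":0,"ry":0,"rz":0,"grip":-1}]'
python3 - <<'E'
from h import *
c=get_calibration("wrist");w=np.ascontiguousarray(get_image("wrist")[:,:,::-1]);s=get_image("side")[:,:,::-1]
cv2.imwrite("pics/final.png",np.hstack([cv2.resize(w,None,fx=.7,fy=.7),cv2.resize(s,None,fx=.7,fy=.7)])[:,:800])
hsv=cv2.cvtColor(w,cv2.COLOR_BGR2HSV)
r=cv2.minAreaRect(plane(c,cv2.convexHull(big(cv2.inRange(hsv,(95,120,60),(115,255,255)))).reshape(-1,2),5)[:,:2].astype(np.float32));print("mat",r)
g=cv2.inRange(hsv,(50,90,40),(85,255,255));g=cv2.morphologyEx(g,cv2.MORPH_CLOSE,np.ones((9,9)))
r=cv2.minAreaRect(plane(c,big(g).reshape(-1,2),9)[:,:2].astype(np.float32));print("board",r)
E
```

```text
clock: 12.95
eef_pos: [463.0, 9.3, 15.8]
tool_rot: [3.141, 0.0, -0.06]
force: [0.3, 0.5, 0.1]
width: 77.3
gripper_force: 0.0
clock: 13.58
eef_pos: [462.7, 9.3, 137.5]
tool_rot: [-3.142, 0.0, -0.061]
force: [0.7, -0.4, 0.1]
width: 85.3
gripper_force: 0.0
clock: 14.2
eef_pos: [402.9, 9.3, 215.2]
tool_rot: [3.141, 0.001, -0.06]
force: [0.2, 0.3, 0.4]
width: 85.2
gripper_force: 0.0
mat ((463.643798828125, 7.877288818359375), (152.90997314453125, 169.6586151123047), 86.52989959716797)
board ((462.8002624511719, 8.541894912719727), (58.830955505371094, 87.3539047241211), 86.48204040527344)
```

View pics/final.png

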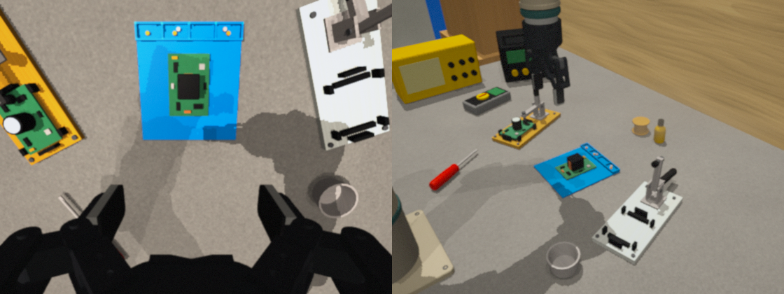

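The board lies flat, parts side up, within about 1 mm of the mat centre. The clamp is open at (660,170), the other board is in place, and the robot is clear of everything.

```bash
python3 -c "
from cell import ctrl
print(ctrl.finish_job())"
```

```text
the job is handed in; nothing more can be done
None
```

Job handed in at about 14 s: the clamp was opened and left open, the transformer board lies parts side up within about 1 mm of the mat's centre, and the other board was not touched.

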